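# Free the latched key on the vacuum valve block

### The arm

A 7-joint arm with a two-finger parallel gripper is mounted at the origin on a cart in front of the work surface, level with it; the furniture and walls round the work are solid. World frame = base frame: x ahead of the robot, y to its left, z up, the work surface at z = 0. Lengths are in mm, angles in rad, forces in N, time in s.
With the tool pointing down it reaches from about 425 to 950 mm from the base axis. Payload 4.7 kg.
Tool frame: the origin (TCP) lies on the centre line of the jaws, within the pads' length; the fingertips stand 17 mm ahead of it and the grasp point (between the pads) lies 2 mm behind it (arm.tips_ahead is the distance from the TCP to the fingertips, in mm); z points along the fingers, y is the line along which they close (so a half turn about z gives the same grasp; the last joint's range is limited). The gripper opens to 87 mm and grips with 3 to 60 N. Pads are 19 mm wide; open, the fingers measure 117 mm over their backs; the gripper's body (75 mm by 190 mm) begins 51 mm behind the grasp point.
Start: joints at [1.154, 0.469, -0.049, 1.532, 0.024, 1.141, -0.082], TCP at [255.299, -624.876, 239.573] pointing down, gripper open.
Joint ranges: [-2.59, 2.59], [-0.33, 1.99], [-1.39, 1.29], [0.1, 2.45], [-1.04, 4.18], [0.21, 1.99], [-2.66, 2.66]. Speed limits (rad/s): [2.57, 2.57, 3.14, 3.14, 3.14, 3.14, 3.14].

### API

Orientations are given as a unit quaternion [w, x, y, z].
In Python, from plant import arm, hand, planner, readout, viewer gives the robot as it stands. The module is installed in compiled form; this text tells all that it offers. Calls block until the motion is done:
- arm.move_ptp(position, orientation): joint-space move of the TCP to a pose.
- arm.servo_line(position, max_speed=150, orientation=None): straight line of the TCP; orientation=None keeps the orientation; max_speed is the mean speed in mm/s.
- arm.move_joints(angles): joint-space move.
- hand.gripper_to(opening, effort=None): finger opening in mm; effort is the grip in N (None keeps the last); returns when the fingers have stopped.
- arm.pause(seconds).
- planner.inverse_kinematics(position, orientation): joint angles nearest the present ones, or None.
- readout.state(): the state.
- viewer.snapshot(name): name is "scene" or "side" or "wrist"; returns (picture, depth): 400x640x3 uint8, red, green, blue; 400x640 float32, mm along the optical axis (not along the pixel's ray), 0 where there is no reading.
- viewer.calibration(name): a dict with "mtx" (3x3 intrinsics, pixels), "R" (3x3) and "t" (3): a world point X has camera coordinates R X + t; the wrist camera has in their place "hand_eye" (4x4, takes a point from camera to tool coordinates, whose origin is the TCP and whose axes are the flange's). Camera axes: x right, y down, z forward; pixel columns grow to the right and rows downward; lengths in mm; the calibration is good to about 2 mm. The wrist camera is an equidistant fisheye: a pixel r from the principal point sees the ray r / f radians off the axis. A picture is of the moment at which its call begins: read the wrist's pose just before it. calibration takes no time and is no camera call.
A pose or a line that the arm cannot do raises arm.PlanningError and nothing moves.
- arm.job_done(): hands the job in; it is judged then, once.
The state is a dict: "clock": time; "joint_positions": joint angles; "qvel": joint speeds; "joint_torque": joint torques, N m; "ee_pos": TCP position; "ee_rot": TCP orientation; "force": force on the tool from outside, world axes, zero at the start; "wrist_torque": the same for the moment, N m; "opening": finger opening in mm; "grip_force": force on a finger pad.
Only numpy, scipy, OpenCV 4.12 (cv2) and the standard library are available. Lean on these libraries where they do the work, as an engineer would, in place of code of your own. Each camera call takes 0.05 s, during which the arm holds its last target. There are 200 camera calls.

### The job

Before the vacuum pump is started, all four valve keys must be up, but one of the four identical push-push keys on the white valve block was left latched down, only a few millimetres lower than the rest. With your fingertips, tap every key lightly in turn from left to right to feel which one it is, without working any key's catch; only then press the latched key right down and let it spring up. Do not latch any other key, take hold of nothing, and leave the things round the block where they stand.

Things in the scene. Friction and masses are not known exactly. Their poses are not given: they have to be found in the camera images.
- valve_block: White vacuum valve block, aluminium top panel, fixed, 124 (x) x 214 (y) x 62 mm high. Origin: centre of its underside; at yaw 0 x points away from the robot; y runs left along the key row; z up. Four keys on the panel at x = -12 mm, y = +77, +37, -3, -43 mm, first to last from the left; right of them at y = -80 mm a flat round gauge, 39 mm across, 12 mm high.
- key_1: First key from the left, one of four identical grey keys. Flat cap 30 mm (block x) by 26 mm (y). Origin: centre of the cap's top face, moving with it; axes as the block's. Top above the worktop: 80 mm up, 76 mm latched, 70 mm at the bottom of its travel.
- key_2: Second key from the left, shaped as key_1. All four alike: a key slides 10 mm straight down; its spring pushes up with 1.2 N at the top and 0.48 N more per mm, plus 30 N per m/s of damping. A key that is up gives way under a light tap; a latched one, 4 mm lower, does not yield below about 3 N.
- key_3: Third key from the left, shaped as key_1. For all four: pushed 7 mm or less below the up height and let go, a key goes back as it was. Pushed more than 8 mm below it, the catch may work: an up key latches, a latched key is freed. Pressed to the hard stop, 10 mm below the up height (about 6.2 N), it surely works, and the freed key rises in about 0.3 s when let go.
- key_4: Fourth and last key from the left, shaped as key_1. For all four: exactly one of them is latched at the start, a different one from run to run. Round each key lies a black bezel 36 x 32 mm, rising 3.5 mm above the panel, always below the cap's top.
- vial_0: Bystander, to be left alone: small glass vial, 27 mm across, 60 mm tall, black cap, standing close in front of the valve block. Origin at the centre of its underside.
- tube50_a: Bystander, to be left alone: self-standing tube, 34 mm across, 116 mm tall, standing close behind the block. Origin at the centre of its underside.
- slide_box: Bystander, to be left alone: small hinged box, 36 x 84 x 32 mm, to the left of the block, behind the wire basket. Origin at the centre of its underside.
- petri_00: Bystander, to be left alone: round dish, 56 mm across, 14 mm tall, near the front edge of the worktop. Origin at the centre of its underside.
- timer: Bystander, to be left alone: small bench timer, 60 x 66 x 18 mm, near the front edge. Origin at the centre of its underside.
- pen_white: Bystander, to be left alone: pen, 142 mm long, lying to the left of the block. Origin at the centre of its underside.
- media_bottle: Bystander, to be left alone: square bottle, 56 x 56 x 114 mm, on the dark bench to the right. Origin at the centre of its underside.
- tip_box_a: Bystander, to be left alone: tip box with clear lid, 75 x 118 x 88 mm, on the dark bench to the right. Origin at the centre of its underside.

How it is judged (in metres and radians):
On the way, in this order (a step that is already met when the one before it is completed fails the run):
1. the first key from the left is tapped with the fingers, not pushed through its catch (contact force between the fingers and key_1 above 0.3 N and z of key_1 in the frame of valve_block above 0.0722 m), for 0.03 s.
2. the second key from the left is tapped with the fingers, not pushed through its catch (contact force between the fingers and key_2 above 0.3 N and z of key_2 in the frame of valve_block above 0.0722 m), for 0.03 s.
3. the third key from the left is tapped with the fingers, not pushed through its catch (contact force between the fingers and key_3 above 0.3 N and z of key_3 in the frame of valve_block above 0.0722 m), for 0.03 s.
4. the last key from the left is tapped with the fingers, not pushed through its catch (contact force between the fingers and key_4 above 0.3 N and z of key_4 in the frame of valve_block above 0.0722 m), for 0.03 s.
5. the latched key is pressed through its catch while the other three are up (((z of key_1 in the frame of valve_block below 0.0718 m and z of each of key_2, key_3, key_4 in the frame of valve_block above 0.0785 m) or (z of key_2 in the frame of valve_block below 0.0718 m and z of each of key_1, key_3, key_4 in the frame of valve_block above 0.0785 m) or (z of key_3 in the frame of valve_block below 0.0718 m and z of each of key_1, key_2, key_4 in the frame of valve_block above 0.0785 m) or (z of key_4 in the frame of valve_block below 0.0718 m and z of each of key_1, key_2, key_3 in the frame of valve_block above 0.0785 m))), for 0.03 s.
At the end, for the whole second after the job is handed in: All four keys stand up (each top within 1.5 mm of its full height) and the things round the block are at rest (z of each of key_1, key_2, key_3, key_4 in the frame of valve_block above 0.0785 m and linear speed of each of vial_0, tube50_a, slide_box, petri_00, timer, pen_white, media_bottle, tip_box_a below 0.02 m/s); the robot touches nothing.
It fails at once if an up key is pushed so far that its catch works (8 mm) while another is down ((z of key_1 in the frame of valve_block below 0.0722 m and z of any of key_2, key_3, key_4 in the frame of valve_block below 0.0775 m) or (z of key_2 in the frame of valve_block below 0.0722 m and z of any of key_1, key_3, key_4 in the frame of valve_block below 0.0775 m) or (z of key_3 in the frame of valve_block below 0.0722 m and z of any of key_1, key_2, key_4 in the frame of valve_block below 0.0775 m) or (z of key_4 in the frame of valve_block below 0.0722 m and z of any of key_1, key_2, key_3 in the frame of valve_block below 0.0775 m)).
It fails at once if something standing round the block is lifted or pushed more than 15 mm (distance of any of vial_0, tube50_a, slide_box, petri_00, timer, pen_white, media_bottle, tip_box_a from where it was at the start of the episode above 0.015 m).
It also fails if it takes over 51 s, if anything falls off the work surface, if the arm or the gripper's body presses on something with over 40 N, if the wrist force passes 120 N, or if a joint passes its speed limit or range.

## Working session

There is one attempt and no reset: what is moved stays moved. The work goes in short steps, each a Python script; the robot and the scene stay as the last script left them, time stands still between calls to the robot, and variables do not carry over. Pictures are saved under pics/ and viewed, at most 10 in all, crops included, and the job is handed in when it is done.

```bash
mkdir -p pics; python3 - <<'E'
from plant import arm,hand,planner,readout,viewer
import cv2,numpy as np
s=readout.state();print(s)
for n in("scene","side"):
    p,d=viewer.snapshot(n);cv2.imwrite(f"pics/{n}0.png",p[:,:,::-1]);np.savez(f"{n}0.npz",p=p,d=d);c=viewer.calibration(n);print(n,c)
E
```

```text
{'clock': 0.0, 'joint_positions': array([ 1.15410084,  0.46944547, -0.04861935,  1.53366999,  0.02411659,
        1.14098582, -0.08231533]), 'qvel': array([-0.00099511,  0.00055774, -0.00039906,  0.00099017,  0.00057797,
        0.00041396, -0.00041663]), 'joint_torque': array([ 1.71306224e-04, -5.07966506e+01, -8.04307731e-02, -2.36154485e+01,
       -6.12804573e-02,  3.79667245e-02,  1.94138820e-04]), 'ee_pos': array([ 255.06153255, -624.35682288,  238.50688943]), 'ee_rot': array([-9.35341333e-04,  9.81255915e-01,  1.92706787e-01, -2.21102629e-04]), 'force': array([0.12622752, 1.21622234, 0.93571861]), 'wrist_torque': array([ 0.02847432, -0.04470827,  0.03298212]), 'grip_force': 0.0, 'opening': 86.96297832290668}
scene {'mtx': array([[481.52987276,   0.        , 312.99307418],
       [  0.        , 481.52987276, 204.98499321],
       [  0.        ,   0.        ,   1.        ]]), 'R': array([[-0.49117651, -0.87070672,  0.02480832],
       [-0.4747798 ,  0.24373389, -0.84568193],
       [ 0.73029431, -0.42715759, -0.53311032]]), 't': array([152.19571682, 355.08639424, 977.34345006])}
side {'mtx': array([[518.80289122,   0.        , 322.12909487],
       [  0.        , 518.80289122, 204.08889757],
       [  0.        ,   0.        ,   1.        ]]), 'R': array([[ 0.99108733, -0.13195939, -0.01823792],
       [-0.08941216, -0.55746041, -0.82537467],
       [ 0.09874902,  0.81964907, -0.56429073]]), 't': array([-562.41858333,   30.72916991, 1556.37334076])}
```

View pics/scene0.png

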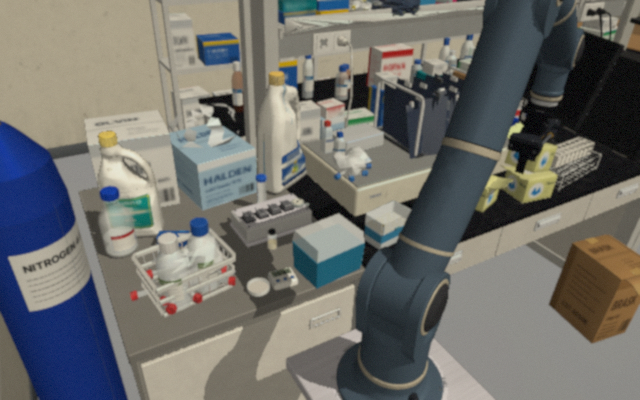

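View pics/side0.png

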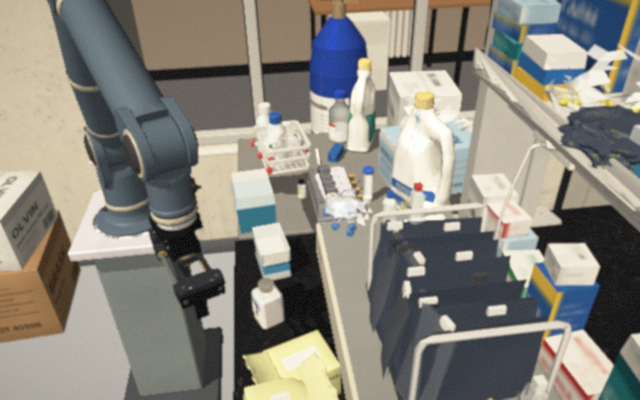

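The scene view shows the block around (270,218), with the tube behind it (262,185) and the vial in front (271,240). The side view shows it around (335,185). Next I'll enlarge both and get a rough pose from depth.

```bash
cat > h.py <<'E'
import numpy as np,cv2
from plant import arm,hand,planner,readout,viewer
def cloud(n,d):
    c=viewer.calibration(n);v,u=np.mgrid[:400,:640]
    r=np.stack([u,v,np.ones_like(u)],-1)@np.linalg.inv(c["mtx"]).T*d[...,None]
    return (r-c["t"])@c["R"]
E
python3 - <<'E'
from h import *
ims=[]
for n,(u,v) in dict(scene=(270,218),side=(335,185)).items():
    z=np.load(n+"0.npz");P=cloud(n,z["d"]);np.save(n+"P.npy",P)
    a=cv2.resize(z["p"][v-50:v+50,u-65:u+65,::-1],None,fx=6,fy=5.9*6/5.9)[:590];ims.append(cv2.resize(a,(780,300) if 0 else (400,300)))
    X=P[v-40:v+40,u-60:u+60].reshape(-1,3)
    m=(abs(X[:,2]-62)<5);print(n,m.sum(),np.percentile(X[m],[2,50,98],axis=0).round())
    for q in [(v,u),(v+5,u),(v,u+10),(v-5,u-10)]:print(q,P[q].round())
cv2.imwrite("pics/c.png",np.hstack(ims))
E
```

```text
scene 1349 [[ 407. -121.   58.]
 [ 576.   -3.   63.]
 [ 797.   84.   67.]]
(218, 270) [556.   1.  65.]
(223, 270) [538.  10.  61.]
(218, 280) [552. -28.  58.]
(213, 260) [575.  23.  77.]
side 907 [[ 468. -118.   57.]
 [ 603.   -5.   61.]
 [ 784.  196.   66.]]
(185, 335) [604. -28.  60.]
(190, 335) [597. -73.  71.]
(185, 345) [633. -35.  62.]
(180, 325) [574. -27.  80.]
```

View pics/c.png

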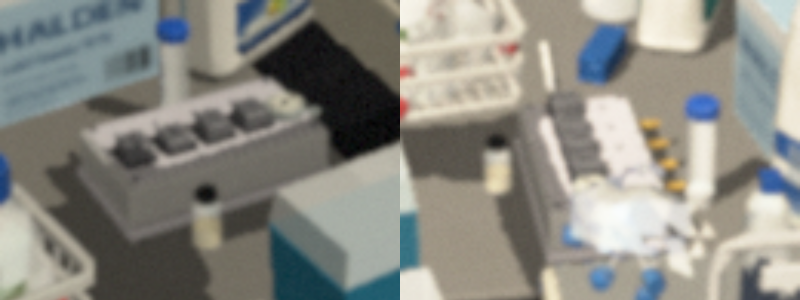

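Block centre is near (590,0), and its four keys and gauge match the description. I'll check clearance heights around it before moving.

```bash
python3 - <<'E'
from h import *
X=np.vstack([np.load(n+"P.npy").reshape(-1,3) for n in("scene","side")])
print("rows x 250.. cols y -650.. step 50; max z/10")
for x in range(300,850,50):
    print(x,[int(np.max(X[m][:,2])/10) if (m:=(abs(X[:,0]-x)<25)&(abs(X[:,1]-y)<25)&(X[:,2]<500)&(X[:,2]>-100)).any() else -1 for y in range(-600,301,50)])
print(viewer.calibration("wrist"))
import math
for a in(0,math.pi/2,-math.pi/2,.39,math.pi):
    q=[0,math.cos(a/2),math.sin(a/2),0];print(a,planner.inverse_kinematics([540,0,300],q),planner.inverse_kinematics([580,0,80],q))
E
```

```text
rows x 250.. cols y -650.. step 50; max z/10
300 [49, 0, 0, 0, 0, 0, 0, 0, 0, 12, 12, 12, 12, 0, 0, 0, 0, 0, 0]
350 [0, 0, 11, 11, 0, 9, 9, 9, 0, 12, 12, 12, 12, 2, 2, 2, 0, 0, 4]
400 [0, 0, 11, 11, 0, 9, 9, 9, 0, 12, 12, 12, 12, 2, 2, 9, 14, 15, 19]
450 [8, 0, 0, 0, 0, 9, 9, 9, 0, 0, 0, 0, 0, 0, 0, 9, 19, 19, 19]
500 [10, 10, 10, 10, 10, 11, 10, 10, 0, 0, 0, 0, 6, 6, 0, 9, 13, 14, 13]
550 [11, 11, 11, 11, 11, 18, 19, 18, 0, 5, 7, 8, 8, 8, 6, 9, 9, 10, 9]
600 [31, 32, 25, 11, 11, 19, 20, 19, 13, 4, 8, 8, 8, 8, 6, 0, 3, 2, 1]
650 [31, 32, 28, 11, 11, 17, 18, 18, 0, 1, 6, 6, 6, 6, 6, 0, 3, 3, 3]
700 [31, 32, 11, 15, 15, 18, 21, 11, 0, 0, 0, 12, 11, 3, 0, 0, 0, 20, 22]
750 [31, 32, 15, 16, 16, 15, 22, 11, 25, 30, 30, 0, 0, 0, 15, 14, 0, 22, 28]
800 [31, 32, 15, 15, 15, 15, 22, 13, 36, 38, 38, 16, 16, 21, 24, 16, 0, 9, 21]
{'mtx': array([[309.70691629,   0.        , 316.28086215],
       [  0.        , 309.70691629, 196.14011671],
       [  0.        ,   0.        ,   1.        ]]), 'hand_eye': array([[ 1.25868358e-03, -9.61855403e-01, -2.73555479e-01,
         7.47268662e+01],
       [ 
[... 480 characters left out ...]
 1.74538457  0.18346447  1.19409518
 -0.25164008] [ 0.36677038  0.57512409 -0.59022087  1.88054899  0.4292224   0.81455565
 -0.4496243 ]
-1.5707963267948966 [ 0.87472298  0.49044992 -1.30590548  1.72919952  0.49031738  1.30682233
  2.60546896] [-0.81343195  0.79229162  1.10707151  1.94789634 -0.87147156  0.98285668
 -2.42011717]
0.39 [ 0.39720077  0.24709813 -0.5717629   1.75022917  0.14328789  1.1859281
 -1.39552768] [ 0.20465406  0.52952538 -0.3668274   1.89010423  0.26355254  0.76900548
 -1.48785342]
3.141592653589793 [ 0.66247889  0.32370921 -0.92632775  1.73755603  0.27443537  1.21769105
  1.23568828] [ 0.46824576  0.61962896 -0.73827621  1.87486628  0.54263385  0.85850743
  1.02605362]
```

```bash
python3 - <<'E'
from h import *
Q=[0,2**-.5,2**-.5,0]
s=readout.state();arm.servo_line([255,-624,340],200)
arm.move_ptp([430,-330,340],Q);hand.gripper_to(0)
arm.move_ptp([575,0,300],Q)
arm.pause(.2)
s=readout.state();print(s["clock"],s["ee_pos"],s["ee_rot"],s["opening"],s["force"])
p,d=viewer.snapshot("wrist");np.savez("w.npz",p=p,d=d,pos=s["ee_pos"],q=s["ee_rot"]);cv2.imwrite("pics/w.png",p[:,:,::-1])
E
```

```text
5.125 [575.03409833  -1.46150309 300.04620392] [ 2.13816785e-04  7.07939083e-01  7.06273451e-01 -1.43586536e-04] 0.29732122689676516 [-1.14609543 -1.07803097  1.13470947]
```

View pics/w.png

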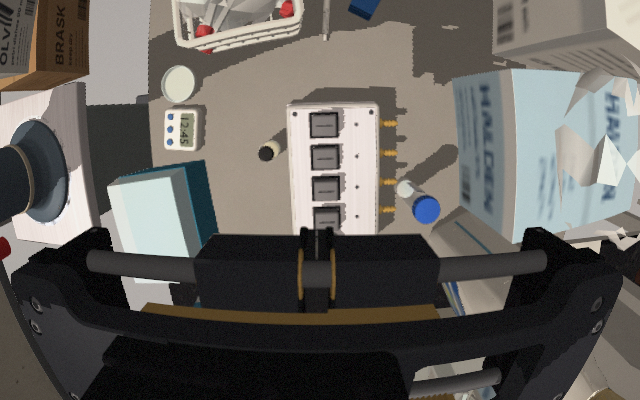

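The wrist view shows keys 1–4 at about (323,124), (325,156), (326,188) and (327,218), with the last partly hidden. The vial is at (267,152) and the tube at (420,205). I'll enlarge this view and rectify it on the z=80 plane.

```bash
cat >> h.py <<'E'
from scipy.spatial.transform import Rotation as Ro
def rays(px,pos,q):
    c=viewer.calibration("wrist");K=c["mtx"];H=c["hand_eye"];px=np.atleast_2d(px).astype(float)
    a=(px-K[:2,2])/K[0,0];r=np.linalg.norm(a,axis=1,keepdims=True)+1e-12
    v=np.hstack([a/r*np.sin(r),np.cos(r)])
    T=Ro.from_quat(np.roll(q,-1)).as_matrix()
    return T@H[:3,3]+pos, v@(T@H[:3,:3]).T
def onplane(px,pos,q,z):
    o,d=rays(px,pos,q);return o+d*((z-o[2])/d[:,2])[:,None]
E
python3 - <<'E'
from h import *
w=np.load("w.npz");p=w["p"];g=cv2.cvtColor(p,cv2.COLOR_RGB2GRAY)
m=((g<150)*255).astype(np.uint8);m[:,:292]=0;m[:,376:]=0;m[:104]=0;m[232:]=0
n,l,st,ce=cv2.connectedComponentsWithStats(m)
for i in range(1,n):
    if st[i,4]>200:
        cnt=max(cv2.findContours((l==i).astype(np.uint8),0,2)[0],key=len)
        W=onplane(cnt[:,0],w["pos"],w["q"],65.5)[:,:2].astype(np.float32);print(st[i],ce[i].round(1),"bezel rect",cv2.minAreaRect(W))
# white panel
b=((g>150)*255).astype(np.uint8);b[:,:285]=0;b[:,384:]=0;b[:98]=0;b[228:]=0
pts=np.argwhere(b)[:,::-1];W=onplane(pts,w["pos"],w["q"],62)[:,:2]
print("panel",W.min(0),W.max(0))
# left/right edges
for r in(115,140,165,190,215):
    c=np.where(b[r]>0)[0];print(r,onplane([[c[0]-.5,r],[c[-1]+.5,r]],w["pos"],w["q"],62)[:,:2].round(1).tolist())
cv2.imwrite("pics/wc.png",cv2.resize(p[95:240,280:390,::-1],None,fx=4,fy=4,interpolation=cv2.INTER_CUBIC))
E
```

```text
[309 107  35  32 931] [326. 123.] bezel rect ((586.9148559570312, 58.765045166015625), (42.19935607910156, 37.122989654541016), 2.670792579650879)
[310 144  33  27 800] [325.8 156.5] bezel rect ((586.9671630859375, 15.824915885925293), (39.500240325927734, 32.72542953491211), 0.7797484993934631)
[311 173  35  28 825] [327.4 186.6] bezel rect ((589.791259765625, -22.26641273498535), (42.82160949707031, 35.22233200073242), 1.2223682403564453)
[300 203  46  29 905] [327.  217.9] bezel rect ((582.7355346679688, -63.087520599365234), (38.86469268798828, 59.083438873291016), 89.8971176147461)
panel [533.00366499 -78.72769809] [663.13385901  89.24368676]
115 [[535.8, 68.1], [652.0, 69.0]]
140 [[537.9, 36.9], [652.8, 37.6]]
165 [[534.8, 5.3], [653.9, 5.6]]
190 [[534.0, -27.3], [654.1, -27.3]]
215 [[532.9, -61.3], [656.1, -61.6]]
```

View pics/wc.png

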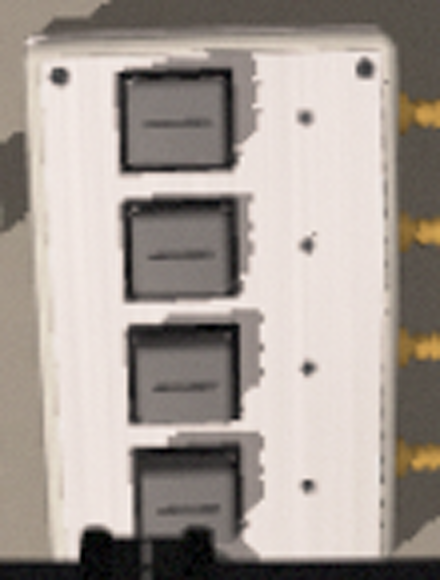

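```bash
python3 - <<'E'
from h import *
w=np.load("w.npz")
px=np.array([(177,122),(181,254),(184.5,385),(188,509)])/4+[279.6,94.6]
A=onplane(px,w["pos"],w["q"],80)[:,:2];print(A.round(1));print(np.diff(A,axis=0).round(1), onplane(px,w["pos"],w["q"],76)[:,:2].round(1))
y=np.array([77,37,-3,-43.]);
kx=np.polyfit(y,A[:,0],1);ky=np.polyfit(y,A[:,1],1);print(kx,ky,np.polyval(ky,y)-A[:,1])
dots=np.array([(305,117),(307,245),(308,368),(308,485)])/4+[279.6,94.6];print(onplane(dots,w["pos"],w["q"],62)[:,:2].round(1))
E
```

```text
[[583.7  56.1]
 [585.   16.7]
 [586.3 -23.7]
 [587.7 -64.1]]
[[  1.3 -39.4]
 [  1.3 -40.4]
 [  1.4 -40.4]] [[583.8  55.9]
 [585.2  16.1]
 [586.4 -24.7]
 [587.9 -65.6]]
[-3.31996779e-02  5.86282946e+02] [  1.00193989 -20.774379  ] [ 0.30062765 -0.40368345 -0.09451603  0.19757184]
[[623.7  57.2]
 [625.1  17. ]
 [626.5 -22.8]
 [627.9 -62.6]]
```

Pitch comes out at 40.1 mm against the nominal 40, so the fit holds with a yaw of 0.033. I'll tap key 1 carefully with a force-guarded descent.

```bash
cat >> h.py <<'E'
Q=np.roll((Ro.from_euler("z",.033)*Ro.from_quat([2**-.5,2**-.5,0,0])).as_quat(),1)
KEY={i+1:np.array([586.28-.0332*y,1.0*y-20.77]) for i,y in enumerate((77,37,-3,-43))}
def fz(n=8):
    a=[]
    for _ in range(n): arm.pause(.01);s=readout.state();a.append([s["force"][2],s["ee_pos"][2]])
    return np.mean(a,0)
def tap(i,zs=86,zmin=74.5,thr=.9):
    x,y=KEY[i];arm.servo_line([x,y,zs+8+17],60,Q);arm.servo_line([x,y,zs+17],20,Q);arm.pause(.3)
    f0=np.mean([fz()[0] for _ in range(3)]);z=zs;log=[];hit=0
    while z>zmin:
        z-=.5;arm.servo_line([x,y,z+17],10,Q);f,a=fz();log.append((z,round(a-17,2),round(f-f0,2)))
        hit+=f-f0>thr
        if hit>=3: break
    arm.pause(.1);e=readout.state();arm.servo_line([x,y,98+17],60,Q)
    print(i,"f0",f0,"xy err",e["ee_pos"][:2]-[x,y],"clock",readout.state()["clock"]);print(log)
E
python3 - <<'E'
from h import *
x,y=KEY[1];arm.servo_line([x,y,150],150,Q);tap(1)
E
```

```text
1 f0 0.036755031424564134 xy err [0.02193876 0.03799506] clock 13.2417
[(85.5, np.float64(85.46), np.float64(0.2)), (85.0, np.float64(84.97), np.float64(0.05)), (84.5, np.float64(84.47), np.float64(0.39)), (84.0, np.float64(83.97), np.float64(-0.1)), (83.5, np.float64(83.47), np.float64(-0.22)), (83.0, np.float64(82.97), np.float64(-0.5)), (82.5, np.float64(82.48), np.float64(-0.06)), (82.0, np.float64(81.98), np.float64(-0.18)), (81.5, np.float64(81.47), np.float64(-0.21)), (81.0, np.float64(80.97), np.float64(-0.29)), (80.5, np.float64(80.5), np.float64(-0.06)), (80.0, np.float64(80.11), np.float64(1.24)), (79.5, np.float64(79.54), np.float64(1.82)), (79.0, np.float64(79.03), np.float64(1.77))]
```

Key 1 is up, with contact at 80 mm. Now the other three.

```bash
python3 - <<'E'
from h import *
for i in(2,3,4): tap(i,zs=82.5)
E
```

```text
2 f0 -0.11067744491907962 xy err [0.04302715 0.00053555] clock 20.5
[(82.0, np.float64(81.96), np.float64(0.19)), (81.5, np.float64(81.46), np.float64(-0.04)), (81.0, np.float64(80.97), np.float64(0.22)), (80.5, np.float64(80.47), np.float64(-0.03)), (80.0, np.float64(79.97), np.float64(0.12)), (79.5, np.float64(79.48), np.float64(0.11)), (79.0, np.float64(78.97), np.float64(0.24)), (78.5, np.float64(78.47), np.float64(-0.11)), (78.0, np.float64(77.97), np.float64(-0.09)), (77.5, np.float64(77.47), np.float64(-0.02)), (77.0, np.float64(76.98), np.float64(0.14)), (76.5, np.float64(76.49), np.float64(-0.01)), (76.0, np.float64(76.19), np.float64(2.31)), (75.5, np.float64(75.65), np.float64(3.5)), (75.0, np.float64(75.03), np.float64(3.62))]
3 f0 -0.002283838749753353 xy err [0.05691083 0.00774571] clock 25.1583
[(82.0, np.float64(81.96), np.float64(0.34)), (81.5, np.float64(81.47), np.float64(0.39)), (81.0, np.float64(80.96), np.float64(0.16)), (80.5, np.float64(80.53), np.float64(-0.07)), (80.0, np.float64(80.11), np.float64(1.38)), (79.5, np.float64(79.55), np.float64(1.61)), (79.0, np.float64(79.02), np.float64(1.79))]
4 f0 0.005911105031730275 xy err [0.02371935 0.00425199] clock 29.8167
[(82.0, np.float64(81.96), np.float64(-0.05)), (81.5, np.float64(81.47), np.float64(0.01)), (81.0, np.float64(80.97), np.float64(-0.06)), (80.5, np.float64(80.51), np.float64(0.17)), (80.0, np.float64(80.11), np.float64(1.39)), (79.5, np.float64(79.54), np.float64(1.6)), (79.0, np.float64(79.02), np.float64(1.96))]
```

Key 2 is the latched one: it made contact at 76 mm and was stiff. I'll press it to the stop, release it, and feel that it has risen.

```bash
python3 - <<'E'
from h import *
x,y=KEY[2];arm.servo_line([x,y,115],80,Q);arm.servo_line([x,y,95],40,Q);arm.pause(.2);f0=fz()[0]
arm.servo_line([x,y,89],15,Q)
for z in(71,70.5,70,69.7,69.4):
    arm.servo_line([x,y,z+17],10,Q);f,a=fz();print(z,a-17,f-f0)
    if f-f0>8: break
arm.pause(.1);arm.servo_line([x,y,115],60,Q);arm.pause(.3)
tap(2,zs=81.5,zmin=78.2)
s=readout.state();arm.servo_line([x,y,230],150,Q);arm.pause(.2)
p,d=viewer.snapshot("scene");cv2.imwrite("pics/e.png",cv2.resize(p[160:300,190:350,::-1],None,fx=4,fy=4))
print(readout.state()["clock"])
E
```

```text
71 71.59779337575912 5.622035032011505
70.5 71.15788043703414 5.451429791094366
70 70.68480164307017 5.930205685015148
69.7 70.41498360567898 5.881599694216157
69.4 70.16101456423037 6.298941448319479
2 f0 -0.17686520421266014 xy err [0.04237575 0.02253583] clock 38.5333
[(81.0, np.float64(80.96), np.float64(-0.1)), (80.5, np.float64(80.51), np.float64(0.22)), (80.0, np.float64(80.11), np.float64(1.77)), (79.5, np.float64(79.54), np.float64(1.75)), (79.0, np.float64(79.02), np.float64(2.07))]
39.7
```

View pics/e.png

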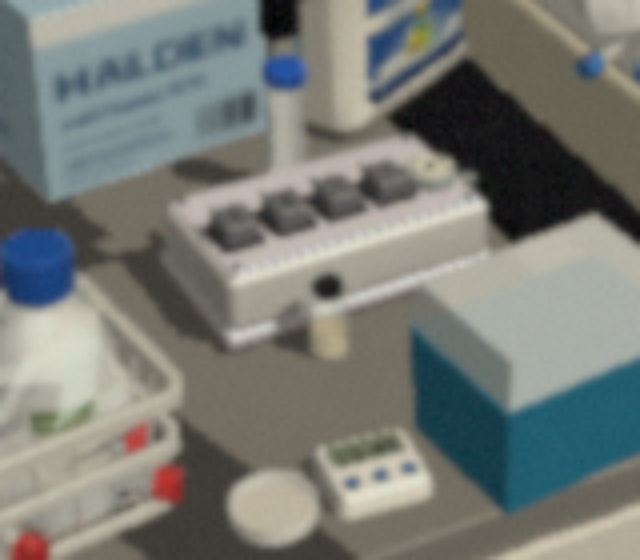

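Key 2 now makes contact at 80 mm like the rest. In the picture all four keys, around (235–390, 180–225), stand level, and the vial (328,320) and tube (285,110) are where they were.

```bash
python3 -c "
from plant import arm
print(arm.job_done())"
```

```text
the job is handed in; nothing more can be done
None
```

I tapped all four keys from left to right, found key 2 latched, pressed it to its stop and felt it spring back up; all four keys are now up, nothing round the block looked moved, and the job is handed in (no verdict was returned).

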